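Cap the camera lens before filing

ROBOT

A 6-joint arm with a two-finger parallel gripper is mounted at the origin on the work surface. World frame = base frame: x ahead of the robot, y to its left, z up, the work surface at z = 0. Lengths are in m, angles in rad, forces in N, time in s.
With the tool pointing down it reaches from about 0.325 to 0.775 m from the base axis. Payload 9.3 kg.
Tool frame: the origin (TCP) lies between the finger pads; the fingertips stand 14 mm ahead of it and the grasp point (between the pads) lies 5 mm behind it; x points along the fingers, y is the direction in which the jaws open and shut, and the axes are right-handed (so a half turn about x gives the same grasp; the last joint's range is limited). The gripper opens to 85 mm and grips with 20 to 120 N. Pads are 22 mm wide; open, the fingers measure 114 mm over their backs; the gripper's body (76 mm by 85 mm) begins 54 mm behind the grasp point. The pads swing forward as they close: fully open they stand 13 mm farther back than shut.
Start: joints at [-1.408, 0.259, 0.021, 1.334, 0, 1.418], TCP at [0.171, -0.523, 0.245] pointing down, gripper open.
Joint ranges: [-3.04, 3.04], [-0.91, 1.82], [-1.04, 1.36], [-1.92, 1.95], [-1.52, 1.45], [-3.14, 3.14]. Speed limits (rad/s): [2.22, 2.22, 2.79, 3.14, 3.14, 3.14].

INTERFACE

Orientations are given as a rotation vector (axis times angle).
In Python, from cell import state, cams, order gives the robot as it stands.
- The arm moves only by the tool step_arm, never from a script. Its argument "motion" is a list of rows, each a list of 2 entries, a list of its own where there are three numbers: the shift along the tool's x, y, z in m, then the turn, a rotation vector about the tool's x, y, z in degrees. In form: [[[tx, ty, tz], [ax, ay, az]], ...]. A call has 1 to 5 rows; each row is the pose to reach, as a shift and turn from the pose commanded when the call began, along the tool's axes at that moment; what a row does not reach only later rows make up. A row lasts 1/10 s, in which the tool goes at most 50 mm and 8.59 degrees, less where a joint would pass 70% of its speed; a pose out of reach is approached as far as the arm can. A call with a gripper value outside its range is refused whole. "hand" is the finger opening in m, from 0 to 0.0854, set as the call begins (left out, the last holds). The fingers move at their own pace and stop on an object; the grip force is fixed at half the most. Time passes only in rows, so rows that repeat a pose let the fingers close. It gives the time, the measured TCP pose, the force and the opening at its end, in the units of the state.
- state(): the state, without advancing time (a new reading comes with each control period).
- cams.get_image(name): name is "side" or "top"; returns the picture (480x640x3 uint8, blue, green, red); there is no depth.
- cams.camera_model(name): a dict with "vfov" (degrees; the focal length in pixels is half the picture's height over the tangent of half this angle, whatever the lens; pixels are square), "cx", "cy" (the principal point, pixels), "R" (3x3) and "t" (3): a world point X has camera coordinates R X + t. Camera axes: x right, y down, z forward; pixel columns grow to the right and rows downward; lengths in m; the calibration is good to about 2 mm. A picture is of the moment at which its call begins. camera_model takes no time and is no camera call.
- order.sign_off(): hands the job in, once; it reports no verdict.
The state is a dict: "time": time; "joints": joint angles; "qvel": joint speeds; "joint_efforts": joint torques, N m; "tool_pos": TCP position; "tcp_rot": TCP orientation; "contact_force": force on the tool from outside, world axes, zero at the start; "wrist_torque": the same for the moment, N m; "opening": finger opening in m.
Only numpy, scipy, OpenCV 4.12 (cv2) and the standard library are available. Lean on these libraries where they do the work, as an engineer would, in place of code of your own. Each camera call takes 0.05 s, during which the arm holds its last target. There are 200 camera calls.

TASK

I am about to file at the bench pin, and the camera lies on its back with its lens open to the dust: put its pinch cap on. Pinch the cap's two tabs together and keep them pinched while you set the cap level and fully home in the lens rim, then let the tabs spring out under the rim so that it is locked on. Come down on the rim slowly and gently, by feel: do not lean on the lens, push the camera about, or disturb the other things on the bench.

Things in the scene. Friction and masses are not known exactly. Their poses are not given: they have to be found in the camera images.
- camera: black camera, loose, 1.3 kg, lying on its back, lens up. Origin on the lens axis at the bench, z up along it. Body 98 (x) x 136 (y) x 42 mm high; hand grip at its +y end to 64 mm; finder hump out to x = 67 mm. The lens tube, 75 mm across, ends in the open rim 105 to 145 mm up: how far it is racked out is not measured, feel for it; it is stiff. Rim: a lip 3 mm thick with a 61 mm bore, under it a groove 66 mm across; glass 11 mm down
- cap: black pinch lens cap, loose, 55 g, face up, with two dark grey sprung tabs. Origin: centre of its underside, z up, tabs slide along y. Spigot 59 mm across from 0 to 7 mm high; flange 71 mm across from 7 to 10 mm, which lies on the rim's top face when home (origin then 7 mm under it). The tabs carry upright finger ribs 26 mm wide (x), up to 24 mm high, outer faces 40 mm apart (y = +20, -20): pinch these from above
- tab_a (a joint): travel of the cap's +y tab towards the middle, m: 0 free, 0.006 at its stop; spring 1.6 N at 0, 6.4 N at the stop. Its latch, 12 mm wide, 0.3 to 3 mm above the cap's underside, has its tip at y = 34.4 mm when free. Above 0.0044 it passes the rim's lip; latched in the groove it reads about 0.0016, free or on top of the rim about 0, caught in the bore about 0.004
- tab_b (a joint): the same for the -y tab
- rear_cap: black ribbed cup cap of another lens, 66 mm across, 14 mm high, without tabs; bystander. Origin under its centre
- loupe: folding loupe: steel barrel 34 mm across, 24 mm high, cover out to 66 mm along x; bystander. Origin under the barrel
- ring_dish: copper dish with rings, 74 mm across, 18 mm high; bystander. Origin under its centre
- snips: metal snips with blue handles, 180 x 75 x 20 mm, along x; bystander. Origin under the pivot
- file: file with a wooden handle, 295 mm long along x, 26 mm high; bystander. Origin under its middle
- mandrel: tapered steel ring mandrel, 290 mm long along x, 25 mm high; bystander. Origin under its middle
- spare_lens: spare lens standing upright with its round cap on, 68 mm across, 70 mm high; bystander. Origin under its centre
- ring_clamp: turned wooden ring clamp, 140 mm long along x, 33 mm high; bystander. Origin under its middle

How it is judged:
By the outcome, as a careful person would: the job done as asked, in the order asked, and still so for the second after the job is handed in, with the robot touching nothing.
It also fails if it takes over 48 s, if anything falls off the work surface, if the arm or the gripper's body presses on something with over 40 N, if the wrist force passes 120 N, or if a joint passes its speed limit or range.

## Working session

There is one attempt and no reset: what is moved stays moved. The work goes in short steps, Python scripts to look and compute and a tool call to move; the robot and the scene stay as the last step left them, time stands still between calls to the robot, and variables do not carry over. Pictures are saved under pics/ and viewed, about 8 in all and at most 12, crops included, and the job is handed in when it is done.

Besides the shell and the picture viewer there is one more tool, called after "Request:" as name(argument=value, ...), one argument or row to a line, values as JSON. step_arm: Moves the arm, as the interface text tells. Its arguments: {"type":"object","properties":{"motion":{"type":"array","items":{"type":"array"}},"hand":{"type":"number"}},"required":["motion"]}

```bash
ls; mkdir -p pics
cat > h.py <<'E'
import numpy as np, cv2
from cell import state, cams, order
def K(n):
    m=cams.camera_model(n); f=240/np.tan(np.radians(m["vfov"])/2)
    return m,f,np.array(m["R"]),np.array(m["t"])
def ray(n,u,v,z):
    m,f,R,t=K(n); d=R.T@np.array([(u-m["cx"])/f,(v-m["cy"])/f,1]); c=-R.T@t
    return c+d*(z-c[2])/d[2]
def proj(n,X):
    m,f,R,t=K(n); p=R@np.array(X)+t
    return f*p[0]/p[2]+m["cx"], f*p[1]/p[2]+m["cy"]
E
python3 - <<'E'
from h import *
print(state())
for n in("top","side"):
    cv2.imwrite(f"pics/{n}0.png",cams.get_image(n)); m,f,R,t=K(n); print(n,m,f,-R.T@t)
E
```

```text
pics
{'time': 0.0, 'joints': array([-1.40758699e+00,  2.59193207e-01,  2.07911181e-02,  1.33370261e+00,
        4.99513968e-05,  1.41823544e+00]), 'qvel': array([ 0.00090198,  0.001071  , -0.00050951,  0.00091549, -0.00116538,
        0.00049306]), 'joint_efforts': array([-3.54953474e-03, -5.55644703e+01,  3.44526458e+01,  1.38274161e-02,
       -5.50069053e-04,  6.99866149e-06]), 'tool_pos': array([ 0.17079055, -0.52254976,  0.24467716]), 'tcp_rot': array([ 2.05152187,  0.32797533, -2.05143258]), 'contact_force': array([-0.76862544, -0.26493158,  0.74197303]), 'wrist_torque': array([-0.0205322 ,  0.00341703,  0.0147242 ]), 'opening': 0.08520350711072942}
top {'vfov': 48.638537488285166, 'cx': 321.8033803284108, 'cy': 245.6815160089554, 'R': array([[-0.00554777, -0.99997609, -0.00412843],
       [-0.99399926,  0.00596554, -0.10922401],
       [ 0.10924603,  0.00349771, -0.99400859]]), 't': array([-6.38000253e-04,  5.92250424e-01,  1.55576697e+00])} 531.0648144449526 [ 0.41873158 -0.0096127   1.61113106]
side {'vfov': 57.91569288423135, 'cx': 319.3347449058578, 'cy': 241.80673099987163, 'R': array([[-0.94951059, -0.3137308 ,  0.00162172],
       [-0.23921805,  0.72063295, -0.65074026],
       [ 0.20298859, -0.61827271, -0.75929868]]), 't': array([0.55405819, 0.2007545 , 1.00164183])} 433.72370274104185 [0.37078635 0.64844261 0.89028583]
```

View pics/top0.png

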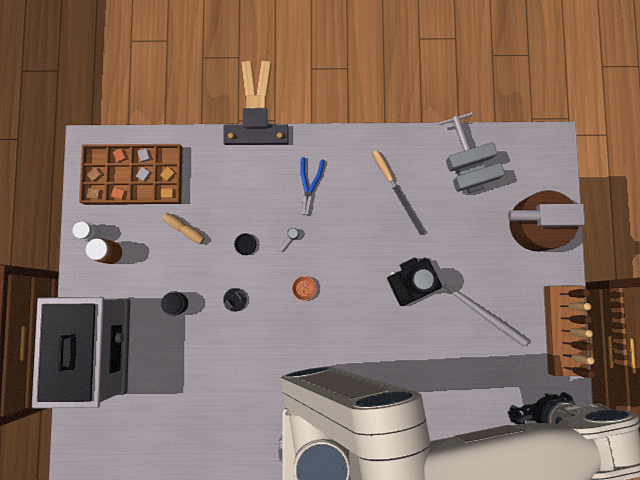

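View pics/side0.png

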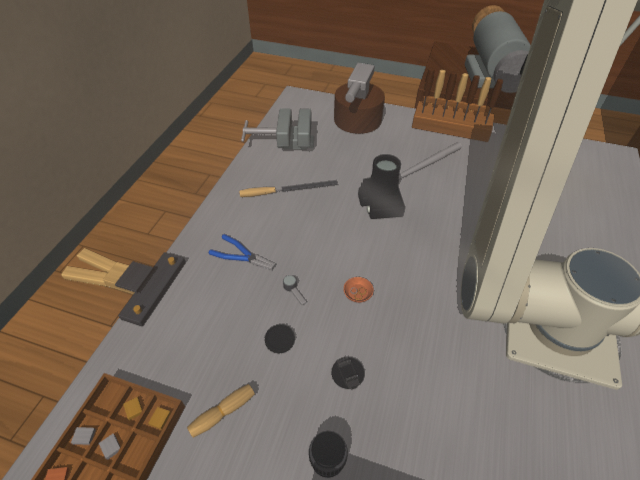

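The cap with tabs is at top (235,299) and side (348,373). The lens rim is at top (425,280) and side (386,163). The plain rear cap is at top (246,244). Next I'll look at enlarged crops of both.

Run:
```python
from h import *
t=cv2.imread("pics/top0.png"); s=cv2.imread("pics/side0.png")
def c(im,u,v,h,b): 
    x=cv2.resize(im[v-h:v+h,u-h:u+h],(b,b),interpolation=cv2.INTER_CUBIC); return np.clip(x.astype(float)*1.6+15,0,255).astype(np.uint8)
w=np.vstack([np.hstack([c(t,235,300,20,300),c(s,348,373,25,300)]),np.hstack([c(t,418,280,40,300),c(s,386,185,40,300)])])
cv2.imwrite("pics/c1.png",w)
p=ray("top",235,299,.015);print("cap top",p,"side",ray("side",348,372,.015), "same px rear",ray("top",246,244,.014))
for z in(.105,.125,.145): print("lens",z,ray("top",425,280,z),ray("side",386,163,z))
```

```text
cap top [0.43519048 0.25666504 0.015     ] side [0.43353277 0.26084206 0.015     ] same px rear [0.60076406 0.22553881 0.014     ]
lens 0.105 [ 0.4847781  -0.29589367  0.105     ] [ 0.49395697 -0.32877519  0.105     ]
lens 0.125 [ 0.48390107 -0.29209213  0.125     ] [ 0.49082001 -0.30388698  0.125     ]
lens 0.145 [ 0.48302403 -0.28829059  0.145     ] [ 0.48768305 -0.27899877  0.145     ]
```

View pics/c1.png

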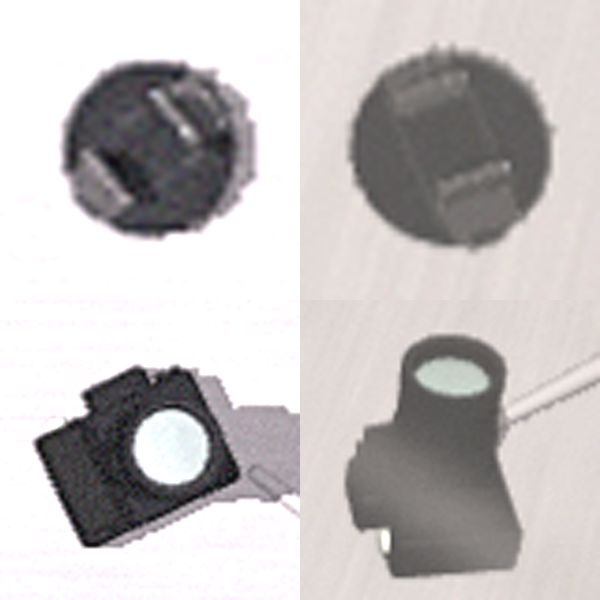

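```bash
cat >> h.py <<'E'
from scipy.spatial.transform import Rotation as Ro
def goal(pos,yaw):
    """delta in tool axes to pos, tool x down, tool y at world angle yaw (deg)"""
    s=state(); R0=Ro.from_rotvec(s["tcp_rot"]); a=np.radians(yaw)
    x=np.array([0,0,-1.]); y=np.array([np.cos(a),np.sin(a),0]); R1=Ro.from_matrix(np.c_[x,y,np.cross(x,y)])
    d=R0.inv().apply(np.array(pos)-s["tool_pos"]); r=np.degrees((R0.inv()*R1).as_rotvec())
    y0=R0.as_matrix()[:,1]
    print("shift",d.round(4),"turn",r.round(2),"| yaw now",round(float(np.degrees(np.arctan2(y0[1],y0[0]))),2),"tcp",s["tool_pos"].round(4),"F",s["contact_force"].round(2),"j",s["joints"].round(2),"t",round(s["time"],2),"open",round(s["opening"],4))
E
python3 - <<'E'
from h import *
from scipy.optimize import least_squares
t=cv2.imread("pics/top0.png"); s=cv2.imread("pics/side0.png")
# cap outline
for n,im,u,v,h in(("top",t,235,299,18),("side",s,348,373,22)):
    g=cv2.cvtColor(im[v-h:v+h,u-h:u+h],cv2.COLOR_BGR2GRAY); print(n,np.percentile(g,[5,50,95]))
    m=(g<(60 if n=="top" else 75)).astype(np.uint8)
    c=max(cv2.findContours(m,0,1)[0],key=cv2.contourArea); c=cv2.convexHull(c)
    e=cv2.fitEllipse(c); M=cv2.moments(c); p=(u-h+M["m10"]/M["m00"],v-h+M["m01"]/M["m00"])
    print(n,e,p,ray(n,*p,.009))
f=lambda x,y:ray("side",348-25+(x-300)/6,373-25+y/6,.024)[:2]
for a,b in(((388,95),(468,75)),((438,180),(510,162))):
    A,B=f(*a),f(*b); print("rib",A,B,(A+B)/2,"ang",np.degrees(np.arctan2(*(B-A)[::-1])),np.linalg.norm(B-A))
f=lambda x,y:ray("top",235-20+x/7.5,300-20+y/7.5,.024)[:2]
for a,b in(((150,88),(195,137)),((85,150),(130,205))):
    A,B=f(*a),f(*b); print("ribT",A,B,(A+B)/2,"ang",np.degrees(np.arctan2(*(B-A)[::-1])),np.linalg.norm(B-A))
# glass centroid
obs=[]
for n,im,u,v,h in(("top",t,425,280,20),("side",s,386,165,20)):
    cr=im[v-h:v+h,u-h:u+h].astype(int)
    m=((cr[...,1]>110)&(cr[...,1]-cr[...,2]>8)).astype(np.uint8)
    k,l,st,ce=cv2.connectedComponentsWithStats(m); i=1+np.argmax(st[1:,4]); print(n,"glass",st[i],ce[i]+[u-h,v-h]); obs.append((n,ce[i]+[u-h,v-h]))
gx,gy=np.meshgrid(np.linspace(-.033,.033,120),np.linspace(-.033,.033,120))
def pred(n,q):
    P=np.c_[q[0]+gx.ravel(),q[1]+gy.ravel(),np.full(gx.size,q[2]-.011)]
    m_,f_,R,tt=K(n); c=-R.T@tt; ok=np.hypot(gx,gy).ravel()<.0305
    for dz in(0,.003):
        Q=P+(c-P)*((q[2]-dz-P[:,2])/(c[2]-P[:,2]))[:,None]; ok&=np.hypot(Q[:,0]-q[0],Q[:,1]-q[1])<.0305
    X=P[ok]@R.T+tt; return np.array([f_*X[:,0].mean()/X[:,2].mean()+m_["cx"],f_*X[:,1].mean()/X[:,2].mean()+m_["cy"]])
r=least_squares(lambda q:np.concatenate([pred(n,q)-o for n,o in obs]),[.485,-.29,.125],diff_step=1e-2)
print("rim",r.x,r.fun)
goal([.3,-.45,.25],45)
E
```

```text
top [ 28. 156. 165.]
top ((17.881601333618164, 18.207765579223633), (22.39312171936035, 22.69034194946289), 177.75718688964844) (235.06105169340464, 299.2602495543672) [0.43447341 0.25747291 0.009     ]
side [ 48. 126. 132.]
side ((21.696386337280273, 21.5374813079834), (31.65208625793457, 32.943756103515625), 117.7684326171875) (347.7084893882647, 372.5062421972534) [0.43424374 0.25946632 0.009     ]
rib [0.45863004 0.2542524 ] [0.43382373 0.23809491] [0.44622688 0.24617365] ang -146.92195045090708 0.02960434773010278
rib [0.43326814 0.27867802] [0.4113281  0.26458155] [0.42229812 0.27162978] ang -147.27927513813998 0.026078262977731796
ribT [0.4566484  0.25542901] [0.43716968 0.2373219 ] [0.44690904 0.24637546] ang -137.08992772408098 0.02659488555858723
ribT [0.43228096 0.28093088] [0.41050615 0.26278752] [0.42139355 0.2718592 ] ang -140.19803265607953 0.028342964948303472
top glass [23 11  1  2  2] [428.  271.5]Traceback (most recent call last):
  File "<stdin>", line 22, in <module>
    return _wrapfunc(a, 'argmax', axis=axis, out=out, **kwds)
    return bound(*args, **kwds)
ValueError: attempt to get argmax of an empty sequence
```

```bash
cat > glass.py <<'E'
from h import *
from scipy.optimize import least_squares
t=cv2.imread("pics/top0.png"); s=cv2.imread("pics/side0.png")
obs=[]
for n,im,u,v,h,u0,v0 in(("top",t,425,280,20,425,280),("side",s,386,165,22,387,167)):
    cr=im[v-h:v+h,u-h:u+h].astype(int); g=cr[...,1]; th=(110 if n=="top" else 100); print(n,"centre px",im[v0,u0],im[v0,u0+18])
    m=(g>th).astype(np.uint8)
    k,l,st,ce=cv2.connectedComponentsWithStats(m,connectivity=4); i=l[v0-v+h,u0-u+h]; print(n,"glass",st[i],ce[i]+[u-h,v-h]); obs.append((n,ce[i]+[u-h,v-h]))
gx,gy=np.meshgrid(np.linspace(-.033,.033,120),np.linspace(-.033,.033,120))
def pred(n,q):
    P=np.c_[q[0]+gx.ravel(),q[1]+gy.ravel(),np.full(gx.size,q[2]-.011)]
    m_,f_,R,tt=K(n); c=-R.T@tt; ok=np.hypot(gx,gy).ravel()<.0305
    for dz in(0,.003):
        Q=P+(c-P)*((q[2]-dz-P[:,2])/(c[2]-P[:,2]))[:,None]; ok&=np.hypot(Q[:,0]-q[0],Q[:,1]-q[1])<.0305
    X=P[ok]@R.T+tt; return np.array([f_*X[:,0].mean()/X[:,2].mean()+m_["cx"],f_*X[:,1].mean()/X[:,2].mean()+m_["cy"]])
if __name__=="__main__":
    r=least_squares(lambda q:np.concatenate([pred(n,q)-o for n,o in obs]),[.485,-.29,.125],diff_step=1e-2)
    print("rim",r.x,r.fun)
    goal([.35,-.33,.25],45); goal([.43,.258,.12],-48.5);goal([.43,.258,.12],131.5)
E
python3 glass.py
```

```text
top centre px [146 145 140] [96 92 98]
top glass [  9   9  19  20 301] [423.04983389 278.92026578]
side centre px [118 123 117] [127 129 134]
side glass [ 13  18  19   9 132] [386.17424242 165.06818182]
rim [ 0.48688759 -0.28528071  0.13885917] [-0.01197689 -0.11095544  0.10660731  0.0198917 ]
shift [-0.0051 -0.1274 -0.2301] turn [-1.1691e+02 -8.0000e-02  3.0000e-02] | yaw now -71.91 tcp [ 0.1708 -0.5226  0.2447] F [-0.16 -1.22  0.03] j [-1.41  0.26  0.02  1.33 -0.    1.42] t 0.1 open 0.0855
shift [ 0.1256 -0.6613 -0.4888] turn [-2.341e+01 -2.000e-02  6.000e-02] | yaw now -71.91 tcp [ 0.1708 -0.5226  0.2447] F [-0.16 -1.22  0.03] j [-1.41  0.26  0.02  1.33 -0.    1.42] t 0.1 open 0.0855
shift [ 0.1256 -0.6613 -0.4888] turn [1.5659e+02 9.0000e-02 3.0000e-02] | yaw now -71.91 tcp [ 0.1708 -0.5226  0.2447] F [-0.16 -1.22  0.03] j [-1.41  0.26  0.02  1.33 -0.    1.42] t 0.1 open 0.0855
```

Request:
step_arm(
  motion=[
    [[0, -0.274, -0.353], [-23.4, 0, 0]],
    [[0, -0.274, -0.353], [-23.4, 0, 0]],
    [[0, -0.274, -0.353], [-23.4, 0, 0]],
    [[0, -0.274, -0.353], [-23.4, 0, 0]],
    [[0, -0.274, -0.353], [-23.4, 0, 0]],
  ],
  hand=0.06,
)

```text
time: 0.6
tool_pos: [0.3115, -0.3139, 0.2451]
tcp_rot: [1.8, 0.682, -1.8]
contact_force: [1.9, -0.3, -0.1]
opening: 0.0601
```

```bash
python3 -c "
from h import *
goal([.4343,.2585,.15],-48.5)"
```

```text
shift [ 0.0952 -0.3476 -0.4711] turn [-0.03 -0.01  0.01] | yaw now -48.53 tcp [ 0.3115 -0.3139  0.2451] F [ 1.9  -0.26 -0.13] j [-0.98  0.07 -0.21  1.29  0.    1.44] t 0.6 open 0.0601
```

Request:
step_arm(
  motion=[
    [[0.095, -0.347, -0.471], [0, 0, 0]],
    [[0.095, -0.347, -0.471], [0, 0, 0]],
    [[0.095, -0.347, -0.471], [0, 0, 0]],
    [[0.095, -0.347, -0.471], [0, 0, 0]],
    [[0.095, -0.347, -0.471], [0, 0, 0]],
  ],
)

```text
time: 1.1
tool_pos: [0.3625, -0.0726, 0.2049]
tcp_rot: [1.8, 0.681, -1.8]
contact_force: [1.4, -0.2, -0.4]
opening: 0.0602
```

Request:
step_arm(
  motion=[
    [[0.05, -0.2, -0.27], [0, 0, 0]],
    [[0.05, -0.2, -0.27], [0, 0, 0]],
    [[0.05, -0.2, -0.27], [0, 0, 0]],
    [[0.05, -0.2, -0.27], [0, 0, 0]],
    [[0.05, -0.2, -0.27], [0, 0, 0]],
  ],
)

```text
time: 1.6
tool_pos: [0.4139, 0.1697, 0.1681]
tcp_rot: [1.8, 0.682, -1.799]
contact_force: [1.2, -2.0, -0.2]
opening: 0.0599
```

```bash
python3 -c "
from h import *
goal([.4343,.2585,.09],-48.5)"
```

```text
shift [ 0.0781 -0.053  -0.0741] turn [ 0.01 -0.01 -0.02] | yaw now -48.49 tcp [0.4139 0.1697 0.1681] F [ 1.24 -1.97 -0.17] j [ 0.2   0.12 -0.35  1.09 -0.    2.62] t 1.6 open 0.0599
```

Request:
step_arm(
  motion=[
    [[0.078, -0.053, -0.074], [0, 0, 0]],
    [[0.078, -0.053, -0.074], [0, 0, 0]],
    [[0.078, -0.053, -0.074], [0, 0, 0]],
    [[0.078, -0.053, -0.074], [0, 0, 0]],
  ],
)

```text
time: 2.0
tool_pos: [0.4334, 0.2571, 0.0883]
tcp_rot: [1.794, 0.684, -1.802]
contact_force: [0.3, -0.4, 0.3]
opening: 0.0604
```

Run:
```python
from h import *
T=cams.get_image("top");S=cams.get_image("side"); cv2.imwrite("pics/top1.png",T);cv2.imwrite("pics/side1.png",S)
goal([.4343,.2585,.028],-48.5)
def c(im,u,v,h,b): 
    x=cv2.resize(im[v-h:v+h,u-h:u+h],(b,b),interpolation=cv2.INTER_CUBIC); return np.clip(x.astype(float)*1.6+15,0,255).astype(np.uint8)
cv2.imwrite("pics/c2.png",np.hstack([c(T,235,300,35,400),c(S,348,360,50,400)]))
```

```text
shift [ 0.0626 -0.0021 -0.0021] turn [0.02 0.06 0.  ] | yaw now -48.48 tcp [0.4342 0.2556 0.0906] F [ 0.05 -0.77  0.3 ] j [ 0.37  0.28 -0.37  0.93 -0.    2.78] t 2.1 open 0.0601
```

View pics/c2.png

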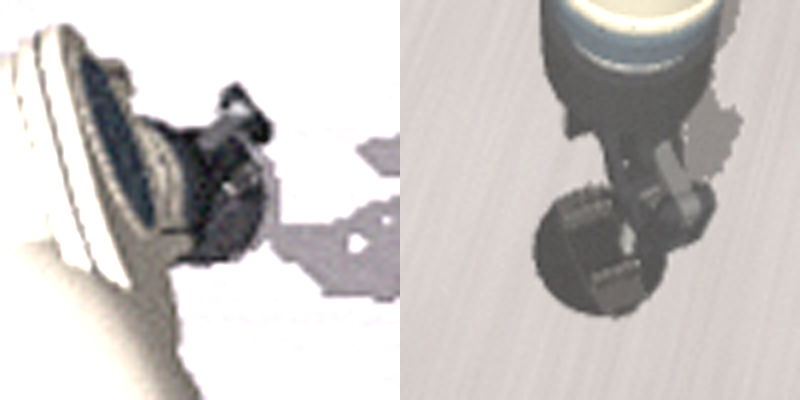

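Run:
```python
from h import *
s=state();p=s["tool_pos"];M=Ro.from_rotvec(s["tcp_rot"]).as_matrix();print(M.round(3))
for n,im,(u,v,h) in(("top","pics/top1.png",(235,300,35)),("side","pics/side1.png",(348,360,50))):
    im=cv2.imread(im); k=6 if n=="side" else 8; x=cv2.resize(im[v-h:v+h,u-h:u+h],None,fx=k*400/(k*2*h),fy=400/(2*h),interpolation=cv2.INTER_CUBIC); x=np.clip(x*2.2+20,0,255).astype(np.uint8)
    for d,c in((1,(0,0,255)),(-1,(0,255,0))):
        for a in(.014,-.02):
            q=proj(n,p+M[:,1]*d*.03+M[:,0]*a); 
            cv2.circle(x,(int((q[0]-u+h)*200/h),int((q[1]-v+h)*200/h)),4,c,-1 if a>0 else 1)
    globals()[n]=x
cv2.imwrite("pics/c3.png",np.hstack([top,side]))
```

```text
[[-0.001  0.663 -0.749]
 [-0.001 -0.749 -0.663]
 [-1.    -0.     0.001]]
```

View pics/c3.png

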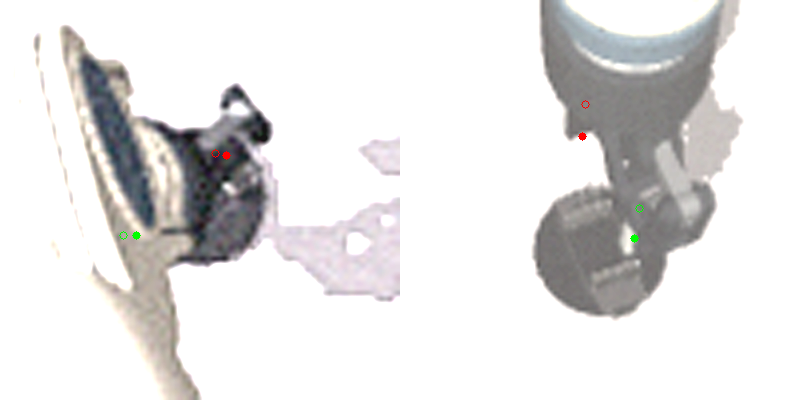

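Request:
step_arm(
  motion=[
    [[0.03, -0.002, -0.002], [0, 0, 0]],
    [[0.045, -0.002, -0.002], [0, 0, 0]],
    [[0.055, -0.002, -0.002], [0, 0, 0]],
    [[0.062, -0.002, -0.002], [0, 0, 0]],
    [[0.062, -0.002, -0.002], [0, 0, 0]],
  ],
)

```text
time: 2.6
tool_pos: [0.4347, 0.2583, 0.0286]
tcp_rot: [1.801, 0.681, -1.8]
contact_force: [-0.3, -0.7, 0.9]
opening: 0.0598
```

Run:
```python
from h import *
S=cams.get_image("side"); cv2.imwrite("pics/side2.png",S); s=state();p=s["tool_pos"];M=Ro.from_rotvec(s["tcp_rot"]).as_matrix()
goal([.4343,.2585,.026],-48.5)
u,v,h=348,360,40; x=np.clip(cv2.resize(S[v-h:v+h,u-h:u+h],(600,600),interpolation=cv2.INTER_CUBIC)*2.0+10,0,255).astype(np.uint8)
for d in(1,-1):
    q=proj("side",p+M[:,1]*d*.03+M[:,0]*.014); cv2.circle(x,(int((q[0]-u+h)*300/h),int((q[1]-v+h)*300/h)),4,(0,0,255),-1)
cv2.imwrite("pics/c4.png",x)
```

```text
shift [ 0.003  -0.0004  0.0005] turn [-0.05 -0.03 -0.01] | yaw now -48.55 tcp [0.4349 0.2586 0.029 ] F [-0.03  0.32 -0.67] j [ 0.37  0.35 -0.45  0.77 -0.    2.79] t 2.65 open 0.0599
```

View pics/c4.png

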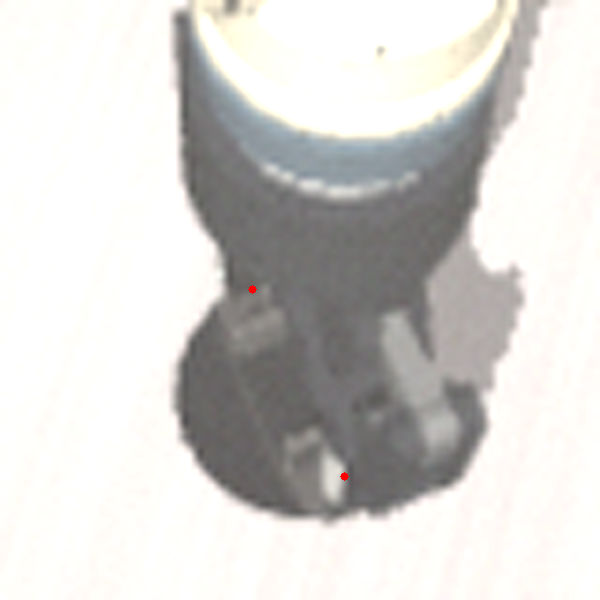

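Request:
step_arm(
  motion=[
    [[0, 0, 0], [0, 0, 0]],
    [[0, 0, 0], [0, 0, 0]],
    [[0, 0, 0], [0, 0, 0]],
  ],
  hand=0.044,
)

```text
time: 2.95
tool_pos: [0.4348, 0.2591, 0.0289]
tcp_rot: [1.801, 0.682, -1.799]
contact_force: [0.8, 0.7, 0.4]
opening: 0.0444
```

Request:
step_arm(
  motion=[
    [[0.001, 0, 0], [0, 0, 0]],
    [[0.002, 0, 0], [0, 0, 0]],
    [[0.002, 0, 0], [0, 0, 0]],
  ],
)

```text
time: 3.25
tool_pos: [0.4344, 0.2589, 0.0262]
tcp_rot: [1.8, 0.682, -1.8]
contact_force: [-0.8, 0.7, -0.2]
opening: 0.0441
```

Request:
step_arm(
  motion=[
    [[0, 0, 0], [0, 0, 0]],
    [[0, 0, 0], [0, 0, 0]],
    [[0, 0, 0], [0, 0, 0]],
    [[0, 0, 0], [0, 0, 0]],
    [[0, 0, 0], [0, 0, 0]],
  ],
  hand=0.02,
)

```text
time: 3.75
tool_pos: [0.4348, 0.2591, 0.0274]
tcp_rot: [1.801, 0.682, -1.799]
contact_force: [-3.4, -0.9, 12.9]
opening: 0.0243
```

Request:
step_arm(
  motion=[
    [[-0.002, 0, 0], [0, 0, 0]],
    [[-0.002, 0, 0], [0, 0, 0]],
    [[-0.002, 0, 0], [0, 0, 0]],
  ],
)

```text
time: 4.05
tool_pos: [0.4345, 0.2589, 0.0283]
tcp_rot: [1.8, 0.682, -1.8]
contact_force: [-0.7, -0.2, -1.5]
opening: 0.0242
```

Run:
```python
from h import *
S=cams.get_image("side"); cv2.imwrite("pics/side3.png",S)
goal([.4343,.2585,.028],-48.5)
u,v,h=348,360,40; x=np.clip(cv2.resize(S[v-h:v+h,u-h:u+h],(600,600),interpolation=cv2.INTER_CUBIC)*2.0+10,0,255).astype(np.uint8)
cv2.imwrite("pics/c5.png",x)
```

```text
shift [0.0002 0.0002 0.0004] turn [-0.    0.02  0.01] | yaw now -48.5 tcp [0.4345 0.2589 0.0282] F [ 0.48  0.25 -0.54] j [ 0.37  0.35 -0.45  0.77  0.    2.79] t 4.1 open 0.0239
```

View pics/c5.png

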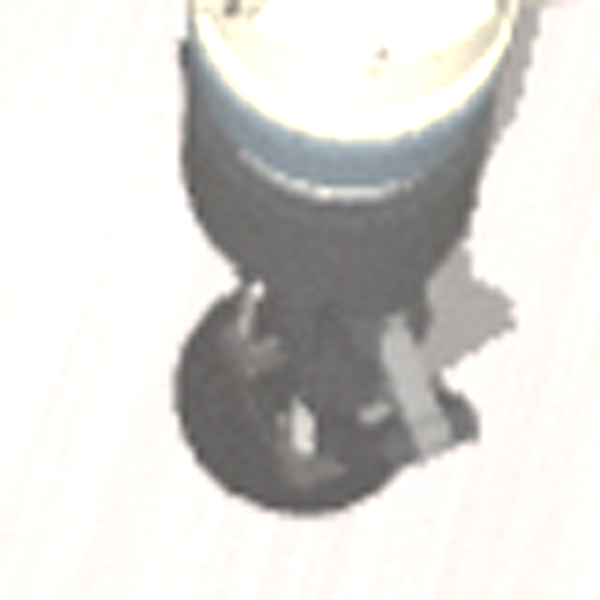

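Request:
step_arm(
  motion=[
    [[-0.004, 0, 0], [0, 0, 0]],
    [[-0.015, 0, 0], [0, 0, 0]],
    [[-0.05, 0, 0], [0, 0, 0]],
    [[-0.09, 0, 0], [0, 0, 0]],
    [[-0.09, 0, 0], [0, 0, 0]],
  ],
)

```text
time: 4.6
tool_pos: [0.4369, 0.2599, 0.1239]
tcp_rot: [1.808, 0.682, -1.792]
contact_force: [0.7, 0.9, -1.4]
opening: 0.0242
```

Run:
```python
from h import *
S=cams.get_image("side"); cv2.imwrite("pics/side4.png",S)
goal([.4343,.2585,.028],-48.5)
u,v,h=348,330,60; x=np.clip(cv2.resize(S[v-h:v+h,u-h:u+h],(600,600),interpolation=cv2.INTER_CUBIC)*2.0+10,0,255).astype(np.uint8)
cv2.imwrite("pics/c6.png",x)
```

```text
shift [ 0.0935 -0.0005  0.0024] turn [-0.   -0.3  -0.11] | yaw now -48.5 tcp [0.436  0.2595 0.1215] F [ 0.11  0.81 -1.22] j [ 0.37  0.25 -0.31  1.   -0.    2.79] t 4.65 open 0.0239
```

View pics/c6.png

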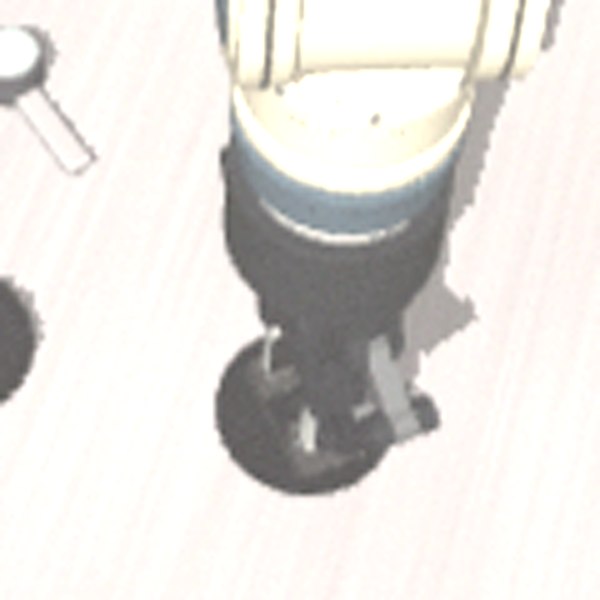

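Request:
step_arm(
  motion=[
    [[-0.06, 0.03, 0.02], [0, 0, 0]],
    [[-0.085, 0.06, 0.045], [0, 0, 0]],
    [[-0.085, 0.095, 0.07], [0, 0, 0]],
    [[-0.085, 0.13, 0.1], [0, 0, 0]],
    [[-0.085, 0.165, 0.125], [0, 0, 0]],
  ],
)

```text
time: 5.15
tool_pos: [0.4496, 0.0507, 0.2036]
tcp_rot: [1.8, 0.682, -1.8]
contact_force: [0.9, -0.3, -1.9]
opening: 0.0243
```

Request:
step_arm(
  motion=[
    [[0, 0.04, 0.03], [0, 0, 0]],
    [[0, 0.08, 0.055], [0, 0, 0]],
    [[0, 0.12, 0.08], [0, 0, 0]],
    [[0, 0.15, 0.11], [0, 0, 0]],
    [[0, 0.19, 0.14], [0, 0, 0]],
  ],
)

```text
time: 5.65
tool_pos: [0.4703, -0.1837, 0.203]
tcp_rot: [1.8, 0.683, -1.801]
contact_force: [1.3, 0.5, -0.9]
opening: 0.0243
```

```bash
python3 -c "
from h import *
goal([.487,-.285,.2],-48.5)"
```

```text
shift [0.0029 0.0869 0.0546] turn [0.01 0.01 0.08] | yaw now -48.49 tcp [ 0.4703 -0.1837  0.203 ] F [ 1.29  0.46 -0.91] j [-0.54  0.2  -0.17  1.21  0.    1.88] t 5.65 open 0.0243
```

Request:
step_arm(
  motion=[
    [[0, 0.03, 0.018], [0, 0, 0]],
    [[0, 0.06, 0.04], [0, 0, 0]],
    [[0, 0.087, 0.055], [0, 0, 0]],
    [[0, 0.087, 0.055], [0, 0, 0]],
    [[0, 0.087, 0.055], [0, 0, 0]],
  ],
)

```text
time: 6.15
tool_pos: [0.4872, -0.2843, 0.2024]
tcp_rot: [1.801, 0.683, -1.802]
contact_force: [0.4, 0.2, -0.6]
opening: 0.024
```

Run:
```python
from h import *
T=cams.get_image("top");S=cams.get_image("side"); cv2.imwrite("pics/top5.png",T);cv2.imwrite("pics/side5.png",S)
goal([.487,-.285,.2],-48.5)
def c(im,u,v,h): return np.clip(cv2.resize(im[v-h:v+h,u-h:u+h],(400,400),interpolation=cv2.INTER_CUBIC)*2.0+10,0,255).astype(np.uint8)
cv2.imwrite("pics/c7.png",np.hstack([c(T,423,270,30),c(S,386,150,45)]))
```

```text
shift [0.0031 0.0011 0.0015] turn [0.02 0.   0.07] | yaw now -48.48 tcp [ 0.4873 -0.2832  0.2031] F [-0.96 -0.63 -0.98] j [-0.68  0.3  -0.03  1.24  0.    1.74] t 6.25 open 0.0241
```

View pics/c7.png

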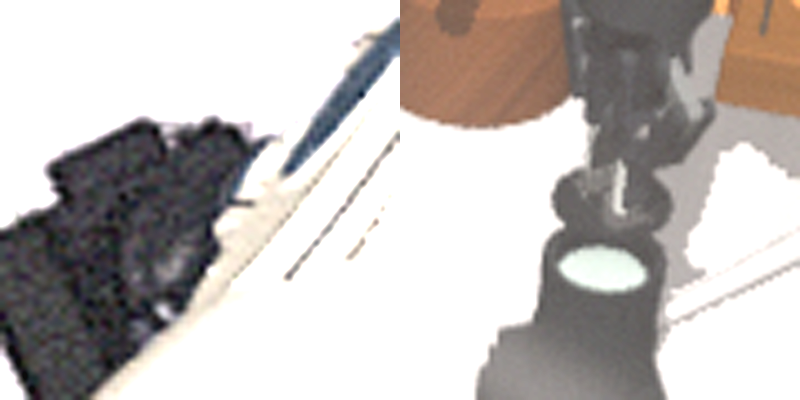

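Run:
```python
from h import *
S=cv2.cvtColor(cv2.imread("pics/side5.png"),cv2.COLOR_BGR2GRAY).astype(float); S0=cv2.cvtColor(cv2.imread("pics/side0.png"),cv2.COLOR_BGR2GRAY).astype(float)
def ext(S,v,u0,w=24):
    r=S[v]; 
    def edge(d):
        seg=np.array([r[u0+d*k] for k in range(6,w)]); i=np.argmax(np.diff(seg)); th=(seg[max(i-1,0)]+seg[min(i+3,len(seg)-1)])/2
        k=next(k for k in range(max(i-2,0),len(seg)) if seg[k]>th); f=(th-seg[k-1])/(seg[k]-seg[k-1]); return u0+d*(6+k-1+f),seg.round()[max(i-2,0):i+4]
    a,b=edge(-1),edge(1); return a,b,(a[0]+b[0])/2
print("cap"); 
for v in range(146,154): a,b,c=ext(S,v,388); print(v,round(a[0],2),round(b[0],2),round(c,2))
print("tube")
for v in range(164,182,2): a,b,c=ext(S,v,387); print(v,round(a[0],2),round(b[0],2),round(c,2))
s=state();p=s["tool_pos"]; print(p)
th=np.linspace(0,2*np.pi,361)
def outline(c,z,r):
    q=np.array([proj("side",[c[0]+r*np.cos(a),c[1]+r*np.sin(a),z]) for a in th]); return q[:,0].min(),q[:,0].max(),(q[:,0].min()+q[:,0].max())/2,q[:,1].min(),q[:,1].max()
print("pred cap",outline(p,p[2]-.0274+.0085,.0355))
for z in(.139,.125,.11):print("pred tube",z,outline([.487,-.2853],z,.0375))
print("px per mm along tool z", (proj("side",p+.001*Ro.from_rotvec(s["tcp_rot"]).as_matrix()[:,2])[0]-proj("side",p)[0]))
```

```text
cap
146 375.59 410.38 392.98
147 375.32 410.41 392.86
148 374.71 410.36 392.53
149 374.52 409.55 392.04
150 374.71 409.29 392.0
151 374.72 409.38 392.05
152 375.32 408.53 391.93
153 375.65 408.31 391.98
tube
164 372.29 400.74 386.51
166 372.17 409.41 390.79
168 372.2 406.32 389.26
170 371.73 399.9 385.81
172 371.52 399.65 385.58
174 371.18 400.27 385.72
176 370.34 398.59 384.47
178 364.54 401.44 382.99
180 380.5 398.98 389.74
[ 0.48734964 -0.28316867  0.20307118]
pred cap (np.float64(374.6428527755242), np.float64(401.89965238064445), np.float64(388.27125257808433), np.float64(141.99665179043262), np.float64(158.8657240404903))
pred tube 0.139 (np.float64(372.56808025764855), np.float64(400.47991132521213), np.float64(386.52399579143037), np.float64(154.656753173083), np.float64(172.48289002872264))
pred tube 0.125 (np.float64(372.0817234660893), np.float64(399.7398883795919), np.float64(385.9108059228406), np.float64(158.70008714950805), np.float64(176.53299818806425))
pred tube 0.11 (np.float64(371.5702277255165), np.float64(398.9616741339275), np.float64(385.26595092972195), np.float64(162.9538970951196), np.float64(180.7906589623367))
px per mm along tool z 0.33925524367947446
```

Request:
step_arm(
  motion=[
    [[0.01, 0.0014, 0.0016], [0, 0, 0.07]],
    [[0.018, 0.0014, 0.0016], [0, 0, 0.07]],
    [[0.024, 0.0014, 0.0016], [0, 0, 0.07]],
    [[0.028, 0.0014, 0.0016], [0, 0, 0.07]],
    [[0.028, 0.0014, 0.0016], [0, 0, 0.07]],
  ],
)

```text
time: 6.75
tool_pos: [0.4872, -0.2859, 0.1747]
tcp_rot: [1.8, 0.682, -1.8]
contact_force: [0.6, 0.6, -0.3]
opening: 0.0244
```

Run:
```python
from h import *
S=cams.get_image("side"); cv2.imwrite("pics/side6.png",S)
goal([.487,-.2853,.17],-48.5)
def c(im,u,v,h): return np.clip(cv2.resize(im[v-h:v+h,u-h:u+h],(500,500),interpolation=cv2.INTER_CUBIC)*2.5+10,0,255).astype(np.uint8)
cv2.imwrite("pics/c8.png",c(S,386,155,25))
```

```text
shift [ 0.0052 -0.0008 -0.0002] turn [ 0.    0.   -0.04] | yaw now -48.5 tcp [ 0.4874 -0.2861  0.1752] F [ 0.64 -1.06 -0.36] j [-0.68  0.31 -0.08  1.17 -0.    1.74] t 6.8 open 0.0238
```

View pics/c8.png

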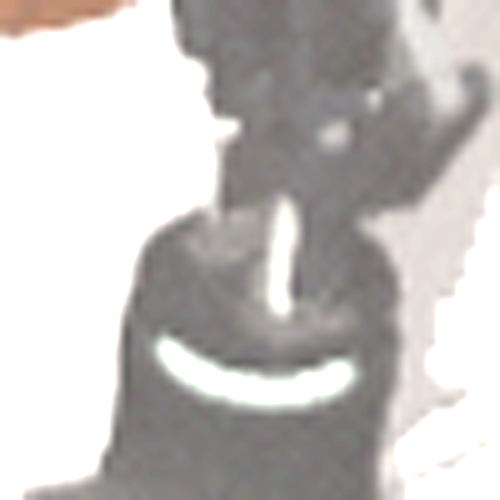

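Request:
step_arm(
  motion=[
    [[0.001, -0.0006, 0], [0, 0, 0]],
    [[0.002, -0.0006, 0], [0, 0, 0]],
    [[0.003, -0.0006, 0], [0, 0, 0]],
    [[0.004, -0.0006, 0], [0, 0, 0]],
    [[0.005, -0.0006, 0], [0, 0, 0]],
  ],
)

```text
time: 7.3
tool_pos: [0.4871, -0.2858, 0.1704]
tcp_rot: [1.8, 0.681, -1.799]
contact_force: [0.6, -0.1, -1.6]
opening: 0.024
```

Request:
step_arm(
  motion=[
    [[0.0005, 0, 0], [0, 0, 0]],
    [[0.001, 0, 0], [0, 0, 0]],
    [[0.0015, 0, 0], [0, 0, 0]],
    [[0.002, 0, 0], [0, 0, 0]],
  ],
)

```text
time: 7.7
tool_pos: [0.4871, -0.2858, 0.1684]
tcp_rot: [1.8, 0.681, -1.799]
contact_force: [-0.2, 0.4, 0.2]
opening: 0.024
```

Request:
step_arm(
  motion=[
    [[0.0005, 0, 0], [0, 0, 0]],
    [[0.001, 0, 0], [0, 0, 0]],
    [[0.0015, 0, 0], [0, 0, 0]],
    [[0.002, 0, 0], [0, 0, 0]],
  ],
)

```text
time: 8.1
tool_pos: [0.4871, -0.2858, 0.1664]
tcp_rot: [1.8, 0.681, -1.799]
contact_force: [-0.9, 0.8, -0.6]
opening: 0.0239
```

Request:
step_arm(
  motion=[
    [[0.0004, 0, 0], [0, 0, 0]],
    [[0.0008, 0, 0], [0, 0, 0]],
    [[0.0012, 0, 0], [0, 0, 0]],
  ],
)

```text
time: 8.4
tool_pos: [0.4871, -0.2859, 0.1655]
tcp_rot: [1.8, 0.68, -1.799]
contact_force: [-0.7, -0.5, 5.0]
opening: 0.0241
```

Run:
```python
from h import *
s=state();M=Ro.from_rotvec(s["tcp_rot"]).as_matrix()
print("F",s["contact_force"],"T",s["wrist_torque"],"tool-frame F",M.T@s["contact_force"],"T",M.T@s["wrist_torque"]); goal([.487,-.2853,.165],-48.5)
```

```text
F [-0.66698063 -0.49940854  4.97057814] T [0.17879798 0.25235718 0.03324956] tool-frame F [-4.9706973  -0.05911023  0.83041767] T [-0.03337024 -0.07050764 -0.3011204 ]
shift [ 0.0005 -0.0005 -0.0003] turn [-0.01 -0.   -0.1 ] | yaw now -48.51 tcp [ 0.4871 -0.2859  0.1655] F [-0.67 -0.5   4.97] j [-0.68  0.32 -0.1   1.15 -0.    1.74] t 8.4 open 0.0241
```

Request:
step_arm(
  motion=[
    [[0.0003, 0, 0], [0, 0, 0]],
    [[0.0003, 0, 0], [0, 0, 0]],
  ],
)

```text
time: 8.6
tool_pos: [0.4872, -0.286, 0.1654]
tcp_rot: [1.8, 0.68, -1.799]
contact_force: [-1.4, 0.1, 4.6]
opening: 0.024
```

Run:
```python
from h import *
s=state();M=Ro.from_rotvec(s["tcp_rot"]).as_matrix()
print("F",s["contact_force"],"T",s["wrist_torque"],"tool-frame F",M.T@s["contact_force"],"T",M.T@s["wrist_torque"]); goal([.487,-.2853,.165],-48.5)
```

```text
F [-1.40683542  0.07063989  4.64331653] T [0.17309911 0.23635459 0.01428803] tool-frame F [-4.64540833 -0.97515246  1.006888  ] T [-0.01441347 -0.06233027 -0.28624837]
shift [ 0.0004 -0.0006 -0.0003] turn [-0.01 -0.   -0.12] | yaw now -48.51 tcp [ 0.4872 -0.286   0.1654] F [-1.41  0.07  4.64] j [-0.68  0.32 -0.1   1.15 -0.    1.74] t 8.6 open 0.024
```

Request:
step_arm(
  motion=[
    [[-0.0003, 0.0004, 0], [0, 0, 0]],
    [[-0.0003, 0.0008, 0], [0, 0, 0]],
    [[0.0, 0.0008, 0], [0, 0, 0]],
    [[0.0003, 0.0008, 0], [0, 0, 0]],
  ],
)

```text
time: 9.0
tool_pos: [0.4876, -0.2865, 0.1643]
tcp_rot: [1.8, 0.681, -1.799]
contact_force: [-0.2, 0.9, -0.5]
opening: 0.0241
```

```bash
cat > ft.py <<'E'
from h import *
s=state();M=Ro.from_rotvec(s["tcp_rot"]).as_matrix()
print("tool F",(M.T@s["contact_force"]).round(2),"T",(M.T@s["wrist_torque"]).round(3)); goal([.487,-.2853,.165],-48.5)
E
python3 ft.py
```

```text
tool F [ 0.48 -0.81 -0.44] T [ 0.01  -0.131  0.133]
shift [-0.0007 -0.0013 -0.0003] turn [-0.01  0.01 -0.06] | yaw now -48.51 tcp [ 0.4876 -0.2865  0.1643] F [-0.21  0.9  -0.48] j [-0.68  0.32 -0.1   1.15 -0.    1.74] t 9.0 open 0.0241
```

Request:
step_arm(
  motion=[
    [[0.0004, 0, 0], [0, 0, 0]],
    [[0.0008, 0, 0], [0, 0, 0]],
    [[0.0012, 0, 0], [0, 0, 0]],
    [[0.0016, 0, 0], [0, 0, 0]],
  ],
)

```text
time: 9.4
tool_pos: [0.4876, -0.2865, 0.163]
tcp_rot: [1.8, 0.68, -1.799]
contact_force: [-0.7, -1.1, 0.1]
opening: 0.024
```

```bash
python3 ft.py
```

```text
tool F [-0.07  0.39  1.25] T [-0.043 -0.199  0.047]
shift [-0.002  -0.0013 -0.0003] turn [-0.01  0.   -0.07] | yaw now -48.51 tcp [ 0.4876 -0.2865  0.163 ] F [-0.68 -1.12  0.07] j [-0.68  0.32 -0.1   1.15 -0.    1.74] t 9.4 open 0.024
```

Request:
step_arm(
  motion=[
    [[0.0003, 0, 0.0003], [0, 0, 0]],
    [[0.0007, 0, 0.0004], [0, 0, 0]],
    [[0.0012, 0, 0.0004], [0, 0, 0]],
    [[0.0016, 0, 0.0004], [0, 0, 0]],
  ],
)

```text
time: 9.8
tool_pos: [0.4873, -0.2866, 0.1613]
tcp_rot: [1.8, 0.681, -1.799]
contact_force: [-0.2, -1.3, -0.8]
opening: 0.0242
```

```bash
python3 ft.py
```

```text
tool F [0.8  0.79 1.02] T [ 0.028 -0.055 -0.001]
shift [-0.0037 -0.0011 -0.0006] turn [-0.01 -0.01 -0.06] | yaw now -48.51 tcp [ 0.4873 -0.2866  0.1613] F [-0.24 -1.27 -0.8 ] j [-0.68  0.32 -0.11  1.14 -0.    1.74] t 9.8 open 0.0242
```

Torque has dropped to near zero, so it is centred. I'll keep going down.

Request:
step_arm(
  motion=[
    [[0.0004, 0, 0], [0, 0, 0]],
    [[0.0008, 0, 0], [0, 0, 0]],
    [[0.0012, 0, 0], [0, 0, 0]],
    [[0.0016, 0, 0], [0, 0, 0]],
  ],
)

```text
time: 10.2
tool_pos: [0.4873, -0.2867, 0.1598]
tcp_rot: [1.8, 0.681, -1.799]
contact_force: [0.4, -0.6, 0.5]
opening: 0.0243
```

```bash
python3 ft.py
```

```text
tool F [-0.45  0.73  0.14] T [ 0.028  0.02  -0.083]
shift [-0.0052 -0.0012 -0.0007] turn [-0.01  0.   -0.07] | yaw now -48.51 tcp [ 0.4873 -0.2867  0.1598] F [ 0.38 -0.64  0.45] j [-0.68  0.32 -0.11  1.14 -0.    1.74] t 10.2 open 0.0243
```

Request:
step_arm(
  motion=[
    [[0.0003, 0, 0], [0, 0, 0]],
    [[0.0006, 0, 0], [0, 0, 0]],
    [[0.0009, 0, 0], [0, 0, 0]],
  ],
)

```text
time: 10.5
tool_pos: [0.4873, -0.2867, 0.1589]
tcp_rot: [1.8, 0.681, -1.799]
contact_force: [-0.6, 0.9, 2.4]
opening: 0.024
```

```bash
python3 ft.py
```

```text
tool F [-2.42 -1.06 -0.18] T [-0.001 -0.103 -0.137]
shift [-0.0061 -0.0012 -0.0007] turn [-0.01 -0.   -0.07] | yaw now -48.51 tcp [ 0.4873 -0.2867  0.1589] F [-0.57  0.92  2.42] j [-0.68  0.32 -0.11  1.14 -0.    1.74] t 10.5 open 0.024
```

Request:
step_arm(
  motion=[
    [[0.0003, 0, 0], [0, 0, 0]],
    [[0.0003, 0, 0], [0, 0, 0]],
  ],
)

```text
time: 10.7
tool_pos: [0.4873, -0.2867, 0.1589]
tcp_rot: [1.8, 0.68, -1.799]
contact_force: [-0.8, 1.2, 4.2]
opening: 0.024
```

```bash
python3 ft.py
```

```text
tool F [-4.21 -1.4  -0.18] T [-0.013 -0.085 -0.309]
shift [-0.0061 -0.0012 -0.0007] turn [-0.01 -0.   -0.09] | yaw now -48.51 tcp [ 0.4873 -0.2867  0.1589] F [-0.8   1.17  4.2 ] j [-0.68  0.32 -0.11  1.14 -0.    1.74] t 10.7 open 0.024
```

Request:
step_arm(
  motion=[
    [[0.0002, 0, 0], [0, 0, 0]],
    [[0.0002, 0, 0], [0, 0, 0]],
  ],
)

```text
time: 10.9
tool_pos: [0.4873, -0.2867, 0.1589]
tcp_rot: [1.8, 0.68, -1.799]
contact_force: [-2.1, 0.7, 5.5]
opening: 0.0243
```

```bash
python3 ft.py
```

```text
tool F [-5.52 -1.93  1.07] T [-0.011 -0.113 -0.453]
shift [-0.0061 -0.0012 -0.0007] turn [-0.  -0.  -0.1] | yaw now -48.5 tcp [ 0.4873 -0.2867  0.1589] F [-2.08  0.74  5.52] j [-0.68  0.32 -0.11  1.13 -0.    1.74] t 10.9 open 0.0243
```

Request:
step_arm(
  motion=[
    [[0.0001, -0.0003, 0], [0, 0, 0]],
    [[0.0001, -0.0003, 0], [0, 0, 0]],
  ],
)

```text
time: 11.1
tool_pos: [0.4873, -0.2867, 0.1589]
tcp_rot: [1.8, 0.679, -1.798]
contact_force: [-0.9, 0.2, 5.6]
opening: 0.024
```

```bash
python3 ft.py
python3 - <<'E'
from h import *
S=cams.get_image("side"); cv2.imwrite("pics/side7.png",S)
def c(im,u,v,h): return np.clip(cv2.resize(im[v-h:v+h,u-h:u+h],(500,500),interpolation=cv2.INTER_CUBIC)*2.5+10,0,255).astype(np.uint8)
cv2.imwrite("pics/c9.png",c(S,386,160,25))
E
```

```text
tool F [-5.62 -0.76  0.57] T [-0.02  -0.158 -0.236]
shift [-0.0061 -0.0012 -0.0007] turn [-0.01 -0.   -0.14] | yaw now -48.51 tcp [ 0.4873 -0.2867  0.1589] F [-0.95  0.2   5.62] j [-0.68  0.32 -0.11  1.13 -0.    1.74] t 11.1 open 0.024
```

View pics/c9.png

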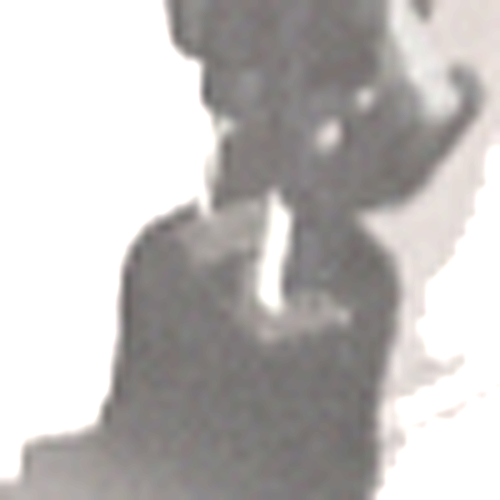

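Request:
step_arm(
  motion=[
    [[0, 0, 0], [0, 0, 0]],
    [[0, 0, 0], [0, 0, 0]],
    [[0, 0, 0], [0, 0, 0]],
  ],
  hand=0.034,
)

```text
time: 11.45
tool_pos: [0.487, -0.2864, 0.158]
tcp_rot: [1.8, 0.681, -1.8]
contact_force: [-0.2, 0.3, -0.8]
opening: 0.0338
```

```bash
python3 ft.py
```

```text
tool F [ 0.79 -0.35 -0.01] T [-0.015  0.028 -0.007]
shift [-0.007  -0.0008 -0.0007] turn [-0.01  0.   -0.04] | yaw now -48.51 tcp [ 0.487  -0.2864  0.158 ] F [-0.22  0.27 -0.79] j [-0.68  0.32 -0.11  1.13 -0.    1.74] t 11.45 open 0.0338
```

Request:
step_arm(
  motion=[
    [[0, 0, 0], [0, 0, 0]],
    [[0, 0, 0], [0, 0, 0]],
    [[0, 0, 0], [0, 0, 0]],
    [[0, 0, 0], [0, 0, 0]],
  ],
  hand=0.05,
)

```text
time: 11.85
tool_pos: [0.4871, -0.2864, 0.1583]
tcp_rot: [1.8, 0.681, -1.799]
contact_force: [-0.2, 0.4, 0.1]
opening: 0.0499
```

```bash
python3 ft.py
```

```text
tool F [-0.14 -0.43 -0.14] T [0.024 0.002 0.017]
shift [-0.0067 -0.0009 -0.0007] turn [-0.01 -0.   -0.06] | yaw now -48.51 tcp [ 0.4871 -0.2864  0.1583] F [-0.18  0.42  0.14] j [-0.68  0.32 -0.11  1.13 -0.    1.74] t 11.85 open 0.0499
```

Request:
step_arm(
  motion=[
    [[-0.004, 0, 0], [0, 0, 0]],
    [[-0.01, 0, 0], [0, 0, 0]],
    [[-0.03, 0, 0], [0, 0, 0]],
    [[-0.06, 0, 0], [0, 0, 0]],
    [[-0.1, 0, 0], [0, 0, 0]],
  ],
)

```text
time: 12.35
tool_pos: [0.4865, -0.2859, 0.2587]
tcp_rot: [1.8, 0.683, -1.801]
contact_force: [0.1, -0.6, 0.1]
opening: 0.05
```

Request:
step_arm(
  motion=[
    [[0, 0, 0.05], [0, 0, 0]],
    [[0, 0, 0.1], [0, 0, 0]],
    [[0, 0, 0.15], [0, 0, 0]],
    [[0, 0, 0.2], [0, 0, 0]],
    [[0, 0, 0.2], [0, 0, 0]],
  ],
)

```text
time: 12.85
tool_pos: [0.3333, -0.4224, 0.2588]
tcp_rot: [1.802, 0.675, -1.804]
contact_force: [0.5, 0.5, 0.6]
opening: 0.0501
```

Run:
```python
from h import *
T=cams.get_image("top");S=cams.get_image("side"); cv2.imwrite("pics/top8.png",T);cv2.imwrite("pics/side8.png",S); goal([.487,-.2867,.25],-48.5)
S0=cv2.imread("pics/side0.png");T0=cv2.imread("pics/top0.png")
def c(im,u,v,h,b=400): return np.clip(cv2.resize(im[v-h:v+h,u-h:u+h],(b,b),interpolation=cv2.INTER_CUBIC)*2.5+10,0,255).astype(np.uint8)
x=c(S,386,160,25); 
# predicted flange outline: home
z=.1589-.0274+.010; o=(386,160,25)
for a in np.linspace(0,2*np.pi,40):
    q=proj("side",[.4873+.0355*np.cos(a),-.2867+.0355*np.sin(a),z]); cv2.circle(x,(int((q[0]+.5-361)*8),int((q[1]+.5-135)*8)),1,(0,0,255),-1)
cv2.imwrite("pics/c10.png",np.hstack([c(T,418,280,35),x]))
```

```text
shift [ 0.0088 -0.0003 -0.201 ] turn [-0.17 -0.01 -0.09] | yaw now -48.67 tcp [ 0.3362 -0.4197  0.2587] F [ 0.05 -0.41 -0.03] j [-1.05  0.23  0.02  1.36  0.    1.37] t 12.95 open 0.0499
```

View pics/c10.png

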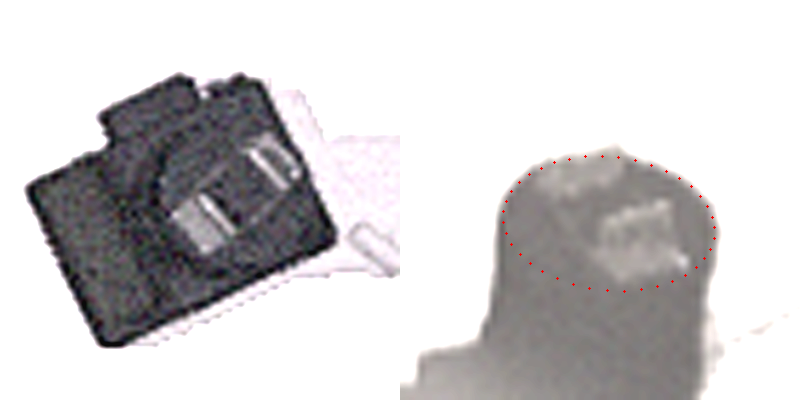

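Run:
```python
from h import *
def prof(n,f,c,zr,yaw=-48.5):
    im=cv2.cvtColor(cv2.imread(f),cv2.COLOR_BGR2GRAY).astype(np.float32); a=np.radians(yaw); e=np.array([np.cos(a),np.sin(a)]); w=np.array([-e[1],e[0]])
    ys=np.arange(-.034,.0345,.001); out=[]
    for y in ys:
        uv=np.array([proj(n,[*(np.array(c)+e*y+w*x),zr]) for x in np.linspace(-.008,.008,9)],np.float32)
        out.append(cv2.remap(im,uv[:,:1],uv[:,1:],cv2.INTER_LINEAR).mean())
    return np.array(out)
for n in("top","side"):
    p0=prof(n,f"pics/{n}0.png",(.4345,.2587),.024); p1=prof(n,f"pics/{n}8.png",(.4873,-.2867),.1589-.0274+.024)
    print(n); print(*p0.round().astype(int)); print(*p1.round().astype(int))
# camera moved? 
from numpy import roll
for n,(u,v,hu,hv) in {"top":(412,282,36,34),"side":(382,200,32,24)}.items():
    A=cv2.cvtColor(cv2.imread(f"pics/{n}0.png"),6).astype(np.float32);B=cv2.cvtColor(cv2.imread(f"pics/{n}8.png"),6).astype(np.float32)
    sl=np.s_[v-hv:v+hv,u-hu:u+hu]
    M=np.eye(2,3,dtype=np.float32); mask=None
    cc,M=cv2.findTransformECC(A[sl],B[sl],M,cv2.MOTION_EUCLIDEAN,(3,200,1e-6)); print(n,"camera shift px",M[:,2],"rot deg",np.degrees(M[1,0]),cc)
```

```text
top
113 91 76 70 67 67 68 68 68 67 67 68 72 78 83 82 72 57 39 25 16 13 14 17 20 22 23 26 30 33 35 36 37 36 36 36 37 37 37 36 36 36 36 35 33 33 34 41 53 69 81 84 76 62 47 37 36 38 43 46 48 50 53 58 64 67 65 59 55
42 53 60 64 66 65 65 64 63 62 61 59 54 48 47 52 64 73 71 60 43 28 17 16 19 23 27 29 30 31 31 30 29 28 28 28 29 29 29 28 27 26 25 26 28 28 30 36 49 63 73 73 65 52 42 37 37 41 46 53 60 62 58 45 32 25 26 35 52
side
62 62 62 62 62 63 63 63 61 59 56 55 56 60 64 68 68 65 58 51 48 48 48 49 49 49 49 49 49 49 49 49 49 49 49 49 49 49 49 49 49 50 50 52 54 57 60 62 63 65 67 69 69 67 64 59 57 59 62 64 65 67 71 83 99 114 124 129 130
60 59 58 58 57 57 56 56 56 56 55 56 56 57 57 59 61 64 66 68 68 66 63 59 55 52 51 50 50 50 49 49 49 50 50 51 52 54 56 58 60 62 62 63 63 63 63 63 64 65 66 68 72 77 83 90 97 105 112 119 124 128 129 130 130 130 130 130 130
top camera shift px [0.00620072 0.01441595] rot deg -0.017898336 0.8958674035795899
side camera shift px [0.00632701 0.01071104] rot deg -0.015919339 0.9999335622507299
```

```bash
python3 -c "
from cell import order,state
print(state()['time']); print(order.sign_off())"
```

```text
12.95
the job is handed in; nothing more can be done
None
```

The pinch cap is on the lens, home in the rim and, as far as I can measure, locked. I handed the job in at 12.95 s, with the arm standing clear.

**How it went:**
- I pinched the tabs on the bench and kept them pinched all the way to the lens.
- First contact with the rim was off-centre, at about 5 N. I moved the cap across by 0.8 mm and it dropped into the bore.
- A further 0.4 mm nudge took off the side load, and the cap stopped firmly at about 5.6 N. I then let the tabs out and backed off.

**Last checks:**
- **Locked:** the ribs now stand 3.2 mm closer together than when free. That matches both tabs latched at about 1.6 mm each. I only measured the sum, not each tab separately.
- **Level and home:** in the side picture the flange lies on the outline predicted for a home cap.
- **Camera:** it has not moved, to within 0.02 pixel and 0.02 degrees in both pictures.

**What did not fit exactly:**
- The fingers read 24 mm when pinched, where 28 mm was expected with both tabs at their stops. The cap still entered the bore without the latches catching.
- The travel from first contact to home was 6.6 mm instead of 7 mm, which I put down to give at the first contact.
- While I pinched the cap on the bench, the force reading rose to about 13 N, probably the fingertips on its flange. I raised the hand 2 mm to relieve it.
- I did not check the other things on the bench separately in the last pictures. The arm passed well above them.

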